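# Find the rattling instrument case and hold it out over the kidney dish

## Task

One of the three sealed instrument cases has a part rolling loose inside: lift the cases by the handle one at a time, lid uppermost, and give each a good lengthwise shake in the air, until you have felt the one that rattles. Stand the quiet cases flat on the trolley top again, without disturbing the vial and the pen among them. Present the rattling case forward, held level, still and centred over the kidney dish, a good hand's breadth (10 cm or so) clear above the dish, and finish while still holding it there.

Things in the scene. Friction and masses are not known exactly. Their poses are not given: they have to be found in the camera images.
- case_a: Stainless instrument case, one of three alike: 206 mm long (x axis), 83 wide (y), about 0.6 kg. Origin: centre of the underside; z up. Lid sealed, its flat top at z = 36 mm. Handle: black rod 10.4 mm thick, 62 mm long, along x at y = 1 mm, axis at z = 52 mm; grip it from above across y, fingertips above the lid. Starts flat on the trolley, x axis about 105 degrees (+-4) from world x.
- case_b: Second case, same size, handle and axes as case_a. Each holds 0.25 kg of content. In one of the three, a different one each run, it is a ball that rolls freely along x, up to 84 mm either way from the middle, and strikes the end walls, when the case is jerked along x or tipped about y by more than about 2 degrees; level, it stays about where it rolled.
- case_c: Third case, same size, handle and axes as case_a. In the two quiet cases the content sits fast in the middle (under 1 mm of play). The empty cases' weights differ by up to a fifth, so weight does not tell them apart.
- dish: Stainless kidney dish, 116 mm (x) by 224 (y) and 43 high, fixed on the far half of the trolley, at the left or the right; a pair of forceps lies in it. Origin: centre of its underside on the trolley top, z up.
- vial: Glass vial with a dark cap, 29 mm across, 74 high, standing loose in the middle of the trolley between the cases; origin at the centre of its underside. Leave alone.
- pen: Blue marker pen, 139 mm long (y axis), 12 thick, lying loose in the gap between the two cases nearest the robot, near the robot's edge; origin at the middle of its underside. Leave alone.

How it is judged (in metres and radians):
On the way:
1. the rattling case, held in the air, is shaken or rocked so that its loose part runs well towards either end ((((x of loose_part_center in the frame of case_a between -0.105 and 0.105 m and y of loose_part_center in the frame of case_a between -0.045 and 0.045 m and z of loose_part_center in the frame of case_a between -0.005 and 0.045 m and height (world z) of case_a above 0.03 m and contact force between the fingers and case_a above 1 N and x of loose_part_center in the frame of case_a above 0.035 m) or (x of loose_part_center in the frame of case_b between -0.105 and 0.105 m and y of loose_part_center in the frame of case_b between -0.045 and 0.045 m and z of loose_part_center in the frame of case_b between -0.005 and 0.045 m and height (world z) of case_b above 0.03 m and contact force between the fingers and case_b above 1 N and x of loose_part_center in the frame of case_b above 0.035 m) or (x of loose_part_center in the frame of case_c between -0.105 and 0.105 m and y of loose_part_center in the frame of case_c between -0.045 and 0.045 m and z of loose_part_center in the frame of case_c between -0.005 and 0.045 m and height (world z) of case_c above 0.03 m and contact force between the fingers and case_c above 1 N and x of loose_part_center in the frame of case_c above 0.035 m)) or ((x of loose_part_center in the frame of case_a between -0.105 and 0.105 m and y of loose_part_center in the frame of case_a between -0.045 and 0.045 m and z of loose_part_center in the frame of case_a between -0.005 and 0.045 m and height (world z) of case_a above 0.03 m and contact force between the fingers and case_a above 1 N and x of loose_part_center in the frame of case_a below -0.035 m) or (x of loose_part_center in the frame of case_b between -0.105 and 0.105 m and y of loose_part_center in the frame of case_b between -0.045 and 0.045 m and z of loose_part_center in the frame of case_b between -0.005 and 0.045 m and height (world z) of case_b above 0.03 m and contact force between the fingers and case_b above 1 N and x of loose_part_center in the frame of case_b below -0.035 m) or (x of loose_part_center in the frame of case_c between -0.105 and 0.105 m and y of loose_part_center in the frame of case_c between -0.045 and 0.045 m and z of loose_part_center in the frame of case_c between -0.005 and 0.045 m and height (world z) of case_c above 0.03 m and contact force between the fingers and case_c above 1 N and x of loose_part_center in the frame of case_c below -0.035 m)))).
At the end, for the whole second after the job is handed in: The case with the loose part is held by the fingers, its underside 0.11 to 0.40 m above the trolley top, its centre within 50 mm (horizontally) of the dish's, tilted less than 0.2 rad and still; the two other cases stand flat (within 0.1 rad) and at rest on the trolley top (((x of loose_part_center in the frame of case_a between -0.105 and 0.105 m and y of loose_part_center in the frame of case_a between -0.045 and 0.045 m and z of loose_part_center in the frame of case_a between -0.005 and 0.045 m and height (world z) of case_a between 0.11 and 0.4 m and horizontal distance between case_a and dish below 0.05 m and angle between case_a's own z axis and vertical below 0.2 rad and linear speed of case_a below 0.05 m/s and contact force between the fingers and case_a above 1 N and height (world z) of case_b between -0.01 and 0.012 m and angle between each of case_b, case_c's own z axis and vertical below 0.1 rad and linear speed of each of case_b, case_c below 0.03 m/s and height (world z) of case_c between -0.01 and 0.012 m) or (x of loose_part_center in the frame of case_b between -0.105 and 0.105 m and y of loose_part_center in the frame of case_b between -0.045 and 0.045 m and z of loose_part_center in the frame of case_b between -0.005 and 0.045 m and height (world z) of case_b between 0.11 and 0.4 m and horizontal distance between case_b and dish below 0.05 m and angle between case_b's own z axis and vertical below 0.2 rad and linear speed of case_b below 0.05 m/s and contact force between the fingers and case_b above 1 N and height (world z) of case_a between -0.01 and 0.012 m and angle between each of case_a, case_c's own z axis and vertical below 0.1 rad and linear speed of each of case_a, case_c below 0.03 m/s and height (world z) of case_c between -0.01 and 0.012 m) or (x of loose_part_center in the frame of case_c between -0.105 and 0.105 m and y of loose_part_center in the frame of case_c between -0.045 and 0.045 m and z of loose_part_center in the frame of case_c between -0.005 and 0.045 m and height (world z) of case_c between 0.11 and 0.4 m and horizontal distance between case_c and dish below 0.05 m and angle between case_c's own z axis and vertical below 0.2 rad and linear speed of case_c below 0.05 m/s and contact force between the fingers and case_c above 1 N and height (world z) of case_a between -0.01 and 0.012 m and angle between each of case_a, case_b's own z axis and vertical below 0.1 rad and linear speed of each of case_a, case_b below 0.03 m/s and height (world z) of case_b between -0.01 and 0.012 m))); the arm keeps its last pose, push and grip.
It fails at once if the vial or the pen is disturbed (moved more than 30 mm, or the vial tipped) (distance of any of vial, pen from where it was at the start of the episode above 0.03 m or angle between vial's own z axis and vertical above 0.4 rad).
It fails at once if a case is turned over on its side or further (angle between any of case_a, case_b, case_c's own z axis and vertical above 1.2 rad).
It also fails if it takes over 72 s, if anything falls off the work surface, if the arm or the gripper's body presses on something with over 40 N, if the wrist force passes 120 N, or if a joint passes its speed limit or range.

## Robot

A 7-joint arm with a two-finger parallel gripper is mounted at the origin on a cart in front of the work surface, level with it; the furniture and walls round the work are solid. World frame = base frame: x ahead of the robot, y to its left, z up, the work surface at z = 0. Lengths are in mm, angles in rad, forces in N, time in s.
With the tool pointing down it reaches from about 400 to 925 mm from the base axis. Payload 5.6 kg.
Tool frame: the origin (TCP) lies at the very end of the fingers, on their centre line; the grasp point (between the pads) lies 19 mm behind it (manip.grasp_offset is the distance from the TCP to the grasp point, in mm); x points along the fingers, z is the direction in which the jaws open and shut, and the axes are right-handed (so a half turn about x gives the same grasp; the last joint's range is limited). The gripper opens to 85 mm and grips with 20 to 120 N. Pads are 22 mm wide; open, the fingers measure 114 mm over their backs; the gripper's body (76 mm by 85 mm) begins 54 mm behind the grasp point. The pads swing forward as they close: fully open they stand 13 mm farther back than shut.
Start: joints at [-0.043, 0.468, -0.012, 1.603, 0.006, 1.071, -0.056], TCP at [650.006, -0.043, 231.29] pointing down, gripper open.
Joint ranges: [-2.53, 2.53], [-0.31, 2.02], [-1.57, 1.55], [0.28, 2.44], [-1.29, 4.43], [0.15, 1.84], [-2.92, 2.92]. Speed limits (rad/s): [2.57, 2.57, 3.14, 3.14, 3.14, 3.14, 3.14].

## Interface

Orientations are given as a unit quaternion [w, x, y, z].
In Python, from plant import manip, grab_frame, camera_info gives the robot as it stands.
- The arm moves only by the tool jog_arm, never from a script. Its argument "commands" is a list of rows, each a list of 3 entries, a list of its own where there are three numbers: the shift along the world's x, y, z in mm, then the turn, a rotation vector about the world's x, y, z in rad, then the finger opening in mm, from 0 to 85.4. A call has 1 to 20 rows; each row is the pose to reach, as a shift and turn from the pose commanded when the call began; what a row does not reach only later rows make up. A row lasts 1/12 s, in which the tool goes at most 41.7 mm and 7.16 degrees, less where a joint would pass 70% of its speed; a pose out of reach is approached as far as the arm can. A call with a gripper value outside its range is refused whole. The fingers move at their own pace and stop on an object; "squeeze" is the grip in N (left out, the last holds). Time passes only in rows, so rows that repeat a pose let the fingers close. It gives the time, the measured TCP pose, the force and the opening at its end, in the units of the state.
- manip.state(): the state, without advancing time (a new reading comes with each control period).
- grab_frame(name): name is "scene" or "side" or "wrist"; returns the picture (400x640x3 uint8, red, green, blue); there is no depth.
- camera_info(name): a dict with "intrinsics" (3x3 intrinsics, pixels), "rvec" (rotation vector, rad) and "tvec" (3), from world to camera coordinates, as OpenCV has them. Camera axes: x right, y down, z forward; pixel columns grow to the right and rows downward; lengths in mm; the calibration is good to about 2 mm. A picture is of the moment at which its call begins: read the wrist's pose just before it. camera_info takes no time and is no camera call; for the wrist camera it gives the pose at the moment of the call.
- manip.job_done(): hands the job in, once; it reports no verdict.
The state is a dict: "clock": time; "joint_positions": joint angles; "dq": joint speeds; "joint_torque": joint torques, N m; "tcp_pos": TCP position; "eef_rot": TCP orientation; "wrist_force": force on the tool from outside, world axes, zero at the start; "ft_torque": the same for the moment, N m; "finger_gap": finger opening in mm.
Only numpy, scipy, OpenCV 4.12 (cv2) and the standard library are available. Lean on these libraries where they do the work, as an engineer would, in place of code of your own. Each camera call takes 0.05 s, during which the arm holds its last target.

## Working session

There is one attempt and no reset: what is moved stays moved. The work goes in short steps, Python scripts to look and compute and a tool call to move; the robot and the scene stay as the last step left them, time stands still between calls to the robot, and variables do not carry over. Pictures are saved under pics/ and viewed, and the job is handed in when it is done.

Besides the shell and the picture viewer there is one more tool, called as name([rows], argument=value, ...), one row to a line, values as JSON. jog_arm: Moves the arm, as the interface text tells. Its arguments: {"type":"object","properties":{"commands":{"type":"array","items":{"type":"array"}},"squeeze":{"type":"number"}},"required":["commands"]}

```bash
mkdir -p pics; cat > h.py <<'E'
import numpy as np, cv2
from plant import manip, grab_frame, camera_info
def snap(n,f):
    im=grab_frame(n); cv2.imwrite('pics/'+f,im[:,:,::-1]); return im
def proj(ci,P):
    p,_=cv2.projectPoints(np.array(P,float).reshape(-1,1,3),np.array(ci['rvec'],float),np.array(ci['tvec'],float),np.array(ci['intrinsics'],float),None); return p.reshape(-1,2)
def back(ci,uv,z):
    K=np.array(ci['intrinsics'],float);R=cv2.Rodrigues(np.array(ci['rvec'],float))[0];t=np.array(ci['tvec'],float).ravel()
    C=-R.T@t; out=[]
    for u,v in np.atleast_2d(uv):
        d=R.T@np.linalg.solve(K,[u,v,1.]); out.append(C+d*(z-C[2])/d[2])
    return np.array(out)
E
python3 - <<'E'
from h import *
for n in ['scene','side','wrist']:
    ci=camera_info(n);R=cv2.Rodrigues(np.array(ci['rvec'],float))[0];print(n,-R.T@np.array(ci['tvec']).ravel(),R[2]); snap(n,n+'0.png')
print(manip.state(),manip.grasp_offset)
E
```

```text
scene [ 292.46019508 -385.23062985  683.57570062] [ 0.31716601  0.58277187 -0.74818626]
side [213.88493251 761.74325724 414.46551953] [ 0.41055091 -0.78701679 -0.4604916 ]
wrist [650.27627437  84.37486    373.79709146] [-0.00332657 -0.32930282 -0.9442185 ]
{'clock': 0.15, 'joint_positions': array([-0.04302361,  0.46821776, -0.01159271,  1.6033931 ,  0.00602783,
        1.07140884, -0.05630488]), 'dq': array([-0.00095135, -0.00212554,  0.00018161, -0.00255193, -0.00048463,
       -0.00082311, -0.00192231]), 'joint_torque': array([ 7.85188859e-04, -5.32791960e+01,  2.14623066e-02, -2.51555961e+01,
        1.13295941e-02,  5.56105006e-03, -3.78186076e-05]), 'tcp_pos': array([ 6.49576825e+02, -6.05737025e-02,  2.30537200e+02]), 'eef_rot': array([ 7.06616184e-01, -3.25672954e-05,  7.07597034e-01, -6.23595145e-05]), 'wrist_force': array([-0.22041089, -0.28472878, -0.72383031]), 'ft_torque': array([-0.0446098 , -0.00351965, -0.01676243]), 'finger_gap': 85.50612613811168} 18.700000000000003
```

View pics/scene0.png

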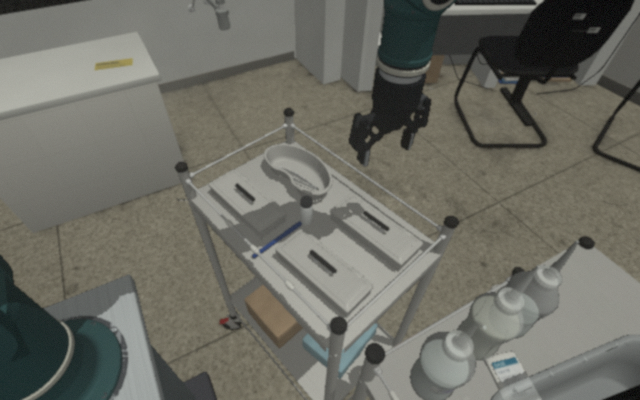

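View pics/side0.png

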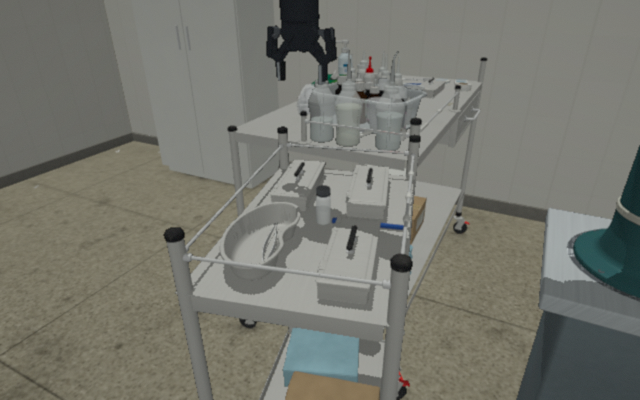

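View pics/wrist0.png

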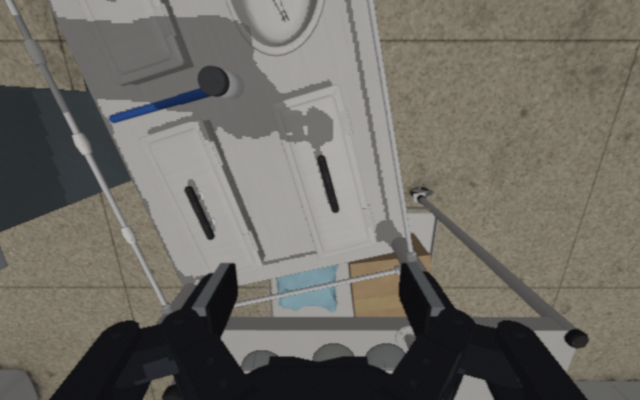

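The trolley carries three cases: near-left (scene handle ~(245,191)), near-right (~(321,261)) and far-right (~(375,220)). The dish is far-left (~(297,172)), with the pen at (277,239). The vial is hidden behind a corner post in the scene view, and shows at (213,80) in the wrist view. There are corner posts and rails to avoid.

```bash
python3 - <<'E'
from h import *
for n,(x0,x1,y0,y1) in dict(scene=(170,460,90,330),side=(200,480,100,310),wrist=(60,440,0,300)).items():
    im=cv2.imread(f'pics/{n}0.png')[y0:y1,x0:x1]
    s=min(800/(x1-x0),600/(y1-y0)); cv2.imwrite(f'pics/{n}0z.png',cv2.resize(im,None,fx=s,fy=s,interpolation=cv2.INTER_CUBIC)); print(n,s)
# black handle blobs
def blob(n,box,z):
    im=cv2.imread(f'pics/{n}0.png');x0,x1,y0,y1=box
    m=(im[y0:y1,x0:x1].max(2)<60).astype(np.uint8)
    k,l,st,c=cv2.connectedComponentsWithStats(m)
    i=1+np.argmax(st[1:,4]); ys,xs=np.where(l==i); p=np.c_[xs+x0,ys+y0].astype(float)
    m0=p.mean(0);u,s,v=np.linalg.svd(p-m0);q=(p-m0)@v[0]
    ci=camera_info(n); e=np.array([m0+v[0]*q.min(),m0+v[0]*q.max()]);W=back(ci,e,54);d=W[1]-W[0]
    print(n,e.round(),W.round(0)[:,:2].tolist(),'c',W.mean(0).round(1),back(ci,m0,54).round(1)[0],'L',np.linalg.norm(d).round(1),'ang',np.degrees(np.arctan2(d[1],d[0]))%180,st[i,4])
blob('wrist',(180,222,180,245),0);blob('wrist',(310,345,148,218),0)
blob('scene',(230,262,180,204),0);blob('scene',(304,340,245,276),0);blob('scene',(360,392,206,235),0)
blob('side',(340,362,222,252),0);blob('side',(290,308,160,180),0);blob('side',(362,377,165,188),0)
for n,b in [('wrist',(60,440,0,300)),('scene',(190,440,120,320)),('side',(200,420,100,310))]:
    im=cv2.imread(f'pics/{n}0.png').astype(int);m=((im[:,:,0]-im[:,:,2]>60));m[:b[2]]=0;m[b[3]:]=0;m[:,:b[0]]=0;m[:,b[1]:]=0
    ys,xs=np.where(m);p=np.c_[xs,ys].astype(float)
    if len(p)<5: continue
    m0=p.mean(0);v=np.linalg.svd(p-m0)[2];q=(p-m0)@v[0];print('pen',n,back(camera_info(n),[m0+v[0]*q.min(),m0+v[0]*q.max()],6).round())
E
```

```text
scene 2.5
side 2.857142857142857
wrist 2.0
wrist [[188. 187.]
 [212. 238.]] [[498.0, -4.0], [517.0, -70.0]] c [507.6 -37.1  54. ] [507.1 -35.4  54. ] L 69.0 ang 106.61818498574979 414
wrist [[320. 155.]
 [335. 211.]] [[651.0, 33.0], [670.0, -34.0]] c [660.8  -0.8  54. ] [660.3   0.8  54. ] L 69.6 ang 105.91313030195528 396
scene [[237. 185.]
 [253. 199.]] [[430.0, 242.0], [447.0, 182.0]] c [438.4 212.1  54. ] [438.6 211.2  54. ] L 61.9 ang 105.3822643890408 49
scene [[311. 252.]
 [334. 271.]] [[496.0, -9.0], [514.0, -69.0]] c [505.  -38.9  54. ] [505.2 -39.5  54. ] L 63.3 ang 106.9671419431956 84
scene [[364. 213.]
 [387. 229.]] [[650.0, 28.0], [668.0, -33.0]] c [659.   -2.8  54. ] [659.1  -3.2  54. ] L 63.8 ang 106.04344124782486 59
side [[354. 226.]
 [349. 249.]] [[448.0, 182.0], [427.0, 252.0]] c [437.6 217.2  54. ] [437.  219.4  54. ] L 73.3 ang 106.07963733078581 113
side [[303. 163.]
 [295. 175.]] [[668.0, -33.0], [648.0, 37.0]] c [658.1   2.   54. ] [657.1   5.7  54. ] L 73.0 ang 106.11654102751338 36
side [[370. 169.]
 [368. 182.]] [[515.0, -68.0], [493.0, 1.0]] c [504.3 -33.4  54. ] [502.8 -28.9  54. ] L 72.6 ang 107.71525636187042 38
pen wrist [[507. 101.   6.]
 [392.  69.   6.]]
pen side [[526. 101.   6.]
 [396.  67.   6.]]
```

View pics/scene0z.png

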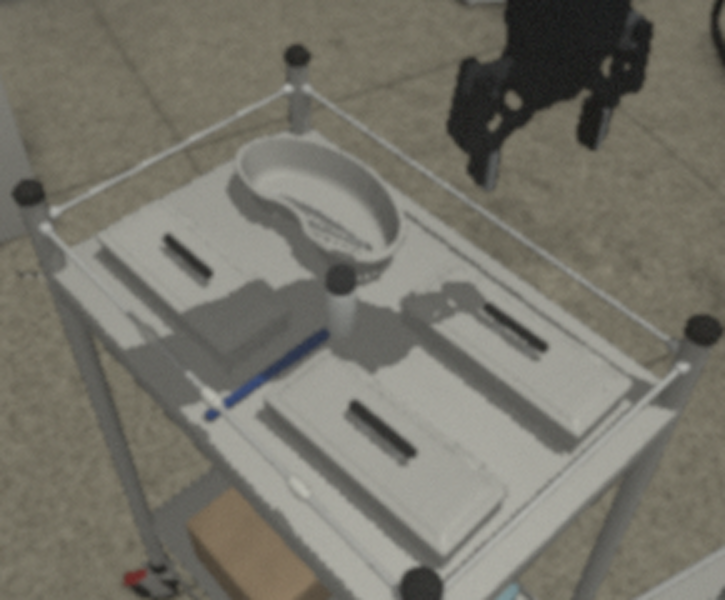

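View pics/side0z.png

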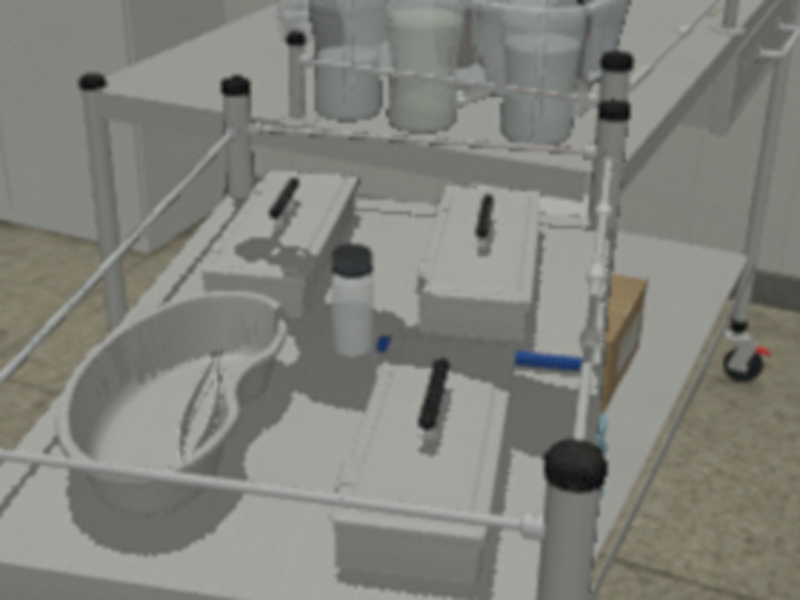

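View pics/wrist0z.png

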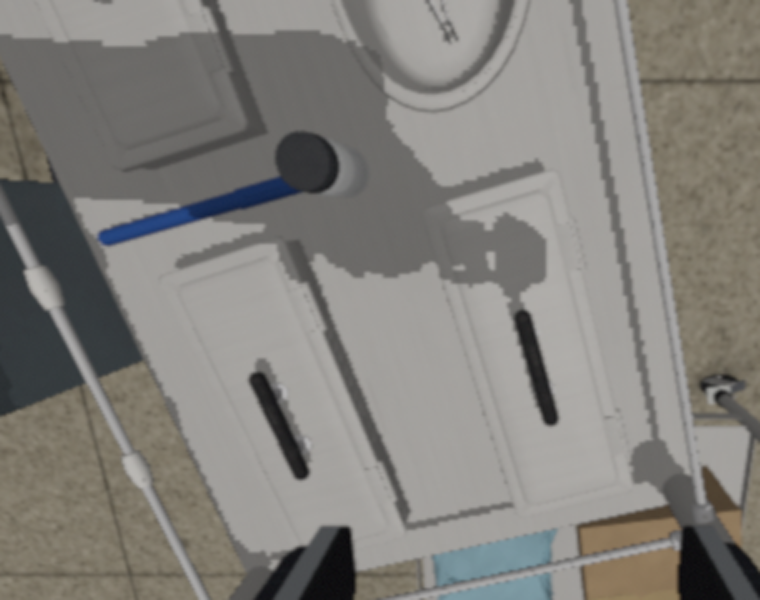

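```bash
python3 - <<'E'
from h import *
def tri(obs):
    A=[];b=[]
    for n,uv in obs:
        ci=camera_info(n);K=np.array(ci['intrinsics'],float);R=cv2.Rodrigues(np.array(ci['rvec'],float))[0];t=np.array(ci['tvec'],float).ravel()
        C=-R.T@t;d=R.T@np.linalg.solve(K,[*uv,1.]);d/=np.linalg.norm(d);P=np.eye(3)-np.outer(d,d);A.append(P);b.append(P@C)
    X=np.linalg.lstsq(np.vstack(A),np.hstack(b),rcond=None)[0];r=np.vstack(A)@X-np.hstack(b);return X.round(),np.abs(r).max().round(1)
print('lump',tri([('wrist',(82,142)),('scene',(252,247))]),tri([('wrist',(128,235)),('scene',(290,285))]))
for nm,s,d in [('NL',(182,167),(401,262)),('FL',(289,112),(175,234)),('NR',(338,326),(414,138)),('FR',(451,223),(283,131))]: print(nm,tri([('scene',s),('side',d)]))
print('vial cap', tri([('wrist',(213,80)),('side',(323,190))]), tri([('wrist',(213,80)),('side',(323,190)),('scene',(306,202))]))
print('vial base',back(camera_info('side'),[(324,222)],0).round())
# dish: project model outline rectangle corners / ends
ci=camera_info('scene')
print('dish rim px scene', back(ci,[(264,152),(331,190),(297,147),(300,195),(272,146),(325,198)],43).round())
print('dish rim side', back(camera_info('side'),[(222,250),(300,215),(262,277),(270,204)],43).round())
E
```

```text
lump (array([394.,  50.,  64.]), np.float64(1.8)) (array([422., -61.,  64.]), np.float64(0.2))
NL (array([329., 313.,  99.]), np.float64(1.0))
FL (array([643., 391.,  99.]), np.float64(0.5))
NR (array([ 452., -184.,  100.]), np.float64(1.2))
FR (array([ 765., -107.,   97.]), np.float64(0.0))
vial cap (array([546., 108.,  70.]), np.float64(0.7)) (array([545., 107.,  68.]), np.float64(1.4))
vial base [[543. 108.   0.]]
dish rim px scene [[540. 335.  43.]
 [626. 132.  43.]
 [626. 312.  43.]
 [553. 152.  43.]
 [569. 347.  43.]
 [600. 116.  43.]]
dish rim side [[614. 330.  43.]
 [560. 172.  43.]
 [517. 360.  43.]
 [634. 159.  43.]]
```

jog_arm([
  [[9,-1,-40],[0,0,0.12],40],
  [[9,-1,-80],[0,0,0.24],40],
  [[9,-1,-120],[0,0,0.28],40],
  [[9,-1,-150],[0,0,0.28],40],
  [[9,-1,-170],[0,0,0.28],40],
  [[9,-1,-182],[0,0,0.28],40],
  [[9,-1,-190],[0,0,0.28],40],
  [[9,-1,-190],[0,0,0.28],40],
  [[9,-1,-190],[0,0,0.28],40],
], squeeze=100)

```text
clock: 0.9
tcp_pos: [659.7, -1.0, 42.1]
eef_rot: [0.701, -0.099, 0.7, 0.099]
wrist_force: [-0.1, -0.7, 0.3]
finger_gap: 40.2
```

```bash
python3 - <<'E'
from h import *
snap('wrist','w1.png');snap('scene','s1.png')
s=manip.state();print(s['tcp_pos'],s['eef_rot'],s['wrist_force'])
ci=camera_info('wrist');print(proj(ci,[s['tcp_pos']]))
E
```

```text
[660.32832999  -0.93720578  43.12782939] [ 0.70128048 -0.09878166  0.69909854  0.09853476] [0.32005955 0.46701687 0.22918965]
[[317.7319493  262.30279076]]
```

View pics/w1.png

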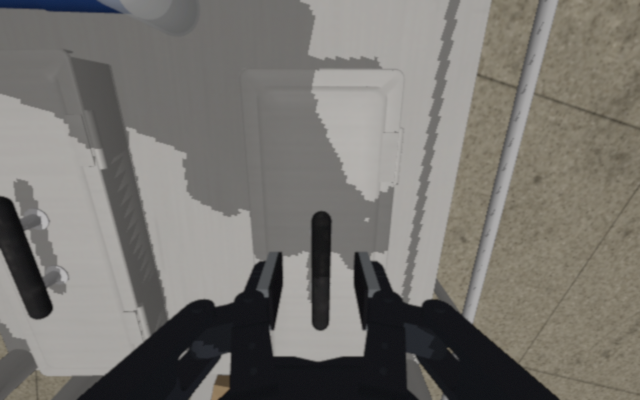

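View pics/s1.png

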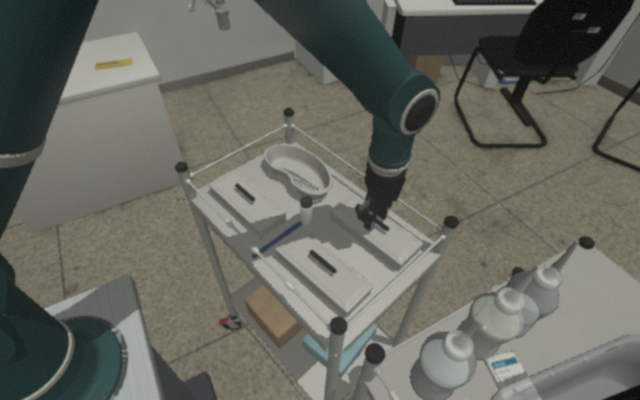

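The handle lies centred and parallel between the pads (wrist (320,212)-(320,328)). Next I close and lift.

jog_arm([
  [[0,0,0],[0,0,0],0],
  [[0,0,0],[0,0,0],0],
  [[0,0,0],[0,0,0],0],
  [[0,0,0],[0,0,0],0],
  [[0,0,0],[0,0,0],0],
  [[0,0,0],[0,0,0],0],
  [[0,0,0],[0,0,0],0],
  [[0,0,8],[0,0,0],0],
  [[0,0,24],[0,0,0],0],
  [[0,0,48],[0,0,0],0],
  [[0,0,76],[0,0,0],0],
  [[0,0,104],[0,0,0],0],
  [[0,0,126],[0,0,0],0],
  [[0,0,138],[0,0,0],0],
  [[0,0,140],[0,0,0],0],
  [[0,0,140],[0,0,0],0],
], squeeze=100)

```text
clock: 2.33
tcp_pos: [658.2, -1.2, 180.6]
eef_rot: [0.7, -0.099, 0.701, 0.099]
wrist_force: [0.2, -0.2, -6.3]
finger_gap: 6.1
```

jog_arm([
  [[-8,29,0],[0,0,0],0],
  [[0,0,0],[0,0,0],0],
  [[8,-29,0],[0,0,0],0],
  [[0,0,0],[0,0,0],0],
  [[-8,29,0],[0,0,0],0],
  [[8,-29,0],[0,0,0],0],
  [[0,0,0],[0,0,0],0],
  [[0,0,0],[-0.07,-0.02,0],0],
  [[0,0,0],[-0.135,-0.039,0],0],
  [[0,0,0],[-0.135,-0.039,0],0],
  [[0,0,0],[-0.135,-0.039,0],0],
  [[0,0,0],[-0.135,-0.039,0],0],
  [[0,0,0],[-0.135,-0.039,0],0],
  [[0,0,0],[-0.135,-0.039,0],0],
  [[0,0,0],[-0.135,-0.039,0],0],
  [[0,0,0],[-0.07,-0.02,0],0],
  [[0,0,0],[0,0,0],0],
  [[0,0,0],[0,0,0],0],
  [[0,0,0],[0,0,0],0],
  [[0,0,0],[0,0,0],0],
])

```text
clock: 4.0
tcp_pos: [658.8, -1.1, 181.2]
eef_rot: [0.7, -0.099, 0.7, 0.098]
wrist_force: [0.2, -0.1, -6.4]
finger_gap: 6.4
```

```bash
cat > m.py <<'E'
from h import *
import sys
a=float(sys.argv[1]) if len(sys.argv)>1 else 106
y=np.array([-np.sin(np.radians(a)),np.cos(np.radians(a)),0])
for i in range(4):
    grab_frame('wrist'); s=manip.state(); print(s['clock'],s['tcp_pos'].round(1),s['eef_rot'].round(3),s['wrist_force'].round(2),s['ft_torque'].round(3),'My',(s['ft_torque']@y).round(3))
E
python3 m.py
```

```text
4.05 [ 6.587e+02 -2.000e-01  1.812e+02] [ 0.7   -0.099  0.7    0.099] [-0.76  1.34 -5.41] [0.113 0.038 0.015] My -0.119
4.1 [6.587e+02 2.000e-01 1.812e+02] [ 0.7   -0.099  0.7    0.099] [-0.67  0.24 -5.29] [ 0.057 -0.001  0.009] My -0.054
4.15 [6.588e+02 4.000e-01 1.813e+02] [ 0.7   -0.099  0.7    0.099] [ 0.14 -0.6  -5.31] [ 0.019 -0.034  0.026] My -0.009
4.2 [6.588e+02 3.000e-01 1.813e+02] [ 0.7   -0.099  0.7    0.099] [-0.39 -0.4  -5.99] [0.091 0.005 0.032] My -0.089
```

jog_arm([
  [[0,0,0],[0.07,0.02,0],0],
  [[0,0,0],[0.135,0.039,0],0],
  [[0,0,0],[0.135,0.039,0],0],
  [[0,0,0],[0.135,0.039,0],0],
  [[0,0,0],[0.135,0.039,0],0],
  [[0,0,0],[0.135,0.039,0],0],
  [[0,0,0],[0.135,0.039,0],0],
  [[0,0,0],[0.135,0.039,0],0],
  [[0,0,0],[0.135,0.039,0],0],
  [[0,0,0],[0.07,0.02,0],0],
  [[0,0,0],[0,0,0],0],
  [[0,0,0],[0,0,0],0],
  [[0,0,0],[0,0,0],0],
  [[0,0,0],[0,0,0],0],
])

```text
clock: 5.37
tcp_pos: [659.0, -1.2, 181.4]
eef_rot: [0.7, -0.098, 0.7, 0.099]
wrist_force: [-0.0, -0.2, -5.8]
finger_gap: 6.4
```

```bash
python3 m.py
```

```text
5.4167 [659.1  -2.1 181.3] [ 0.7   -0.098  0.7    0.098] [-0.06  0.53 -4.99] [-0.021  0.019  0.015] My 0.015
5.4667 [659.1  -2.5 181.2] [ 0.7   -0.098  0.7    0.098] [ 0.06 -0.46 -4.63] [-0.054  0.024 -0.081] My 0.045
5.5167 [659.1  -2.5 181.1] [ 0.7   -0.098  0.7    0.098] [ 0.09 -0.1  -4.91] [0.011 0.044 0.006] My -0.022
5.5667 [659.1  -2.4 181.1] [ 0.7   -0.098  0.7    0.098] [ 0.84  0.3  -6.11] [-0.023 -0.022  0.049] My 0.028
```

Expected difference for a ball is about +0.4 Nm; I got about −0.08, so it looks quiet. I'll check once, by picture while tilted, that the case really tips with the tool.

jog_arm([
  [[0,0,0],[-0.1,-0.03,0],0],
  [[0,0,0],[-0.2,-0.058,0],0],
  [[0,0,0],[-0.2,-0.058,0],0],
  [[0,0,0],[-0.2,-0.058,0],0],
  [[0,0,0],[-0.2,-0.058,0],0],
  [[0,0,0],[-0.2,-0.058,0],0],
  [[0,0,0],[-0.2,-0.058,0],0],
])

```text
clock: 6.15
tcp_pos: [659.2, -3.1, 181.4]
eef_rot: [0.707, -0.17, 0.686, 0.024]
wrist_force: [-0.1, 0.4, -5.5]
finger_gap: 6.5
```

```bash
python3 - <<'E'
from h import *
snap('scene','s2.png')
im=cv2.imread('pics/s2.png')[60:300,250:540];cv2.imwrite('pics/s2z.png',cv2.resize(im,None,fx=2.5,fy=2.5))
s=manip.state();print(s['ft_torque'],s['wrist_force'])
E
```

```text
[0.48628983 0.11947685 0.00153371] [-0.90331955  0.43863835 -5.38837768]
```

View pics/s2z.png

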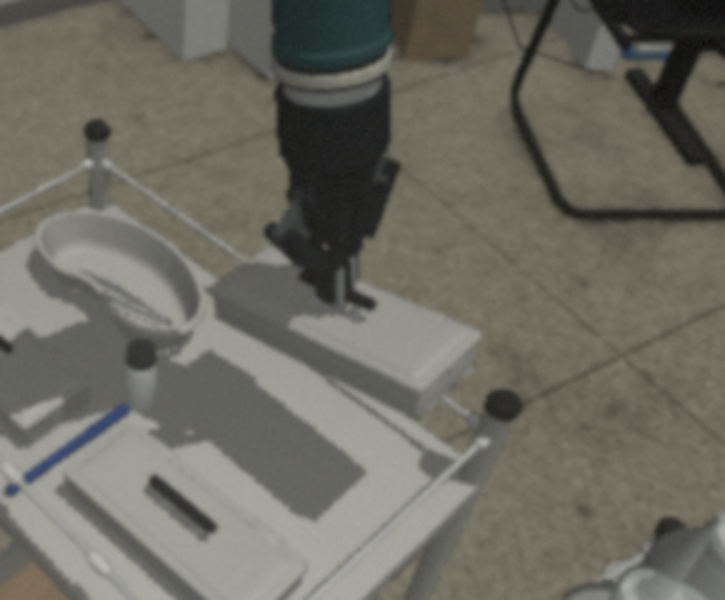

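```bash
cat > ov.py <<'E'
from h import *
def case_pts(c,ang,tilt):
    # c: handle centre world; tilt about case y
    x=np.array([np.cos(ang),np.sin(ang),0]);y=np.array([-np.sin(ang),np.cos(ang),0]);z=np.array([0,0,1.])
    Rb=np.c_[x,y,z]@cv2.Rodrigues(np.array([0,tilt,0.]))[0]
    L=np.array([[sx*103,sy*41.5,h] for h in(0,36) for sx,sy in((1,1),(1,-1),(-1,-1),(-1,1))])-[0,1,52]
    return c+(Rb@L.T).T
E
python3 - <<'E'
from ov import *
im=cv2.imread('pics/s2.png');ci=camera_info('scene');s=manip.state();t=s['tcp_pos'];print(t)
for tilt,col in((0.21,(0,0,255)),(0,(0,255,0))):
    p=proj(ci,case_pts(t+[0,0,11],np.radians(106),tilt))
    for k in(0,4): cv2.polylines(im,[p[k:k+4].round().astype(np.int32)],True,col,1)
cv2.imwrite('pics/s2o.png',cv2.resize(im[60:300,250:540],None,fx=2.5,fy=2.5))
E
```

```text
[659.14210506  -2.914936   181.36382051]
```

View pics/s2o.png

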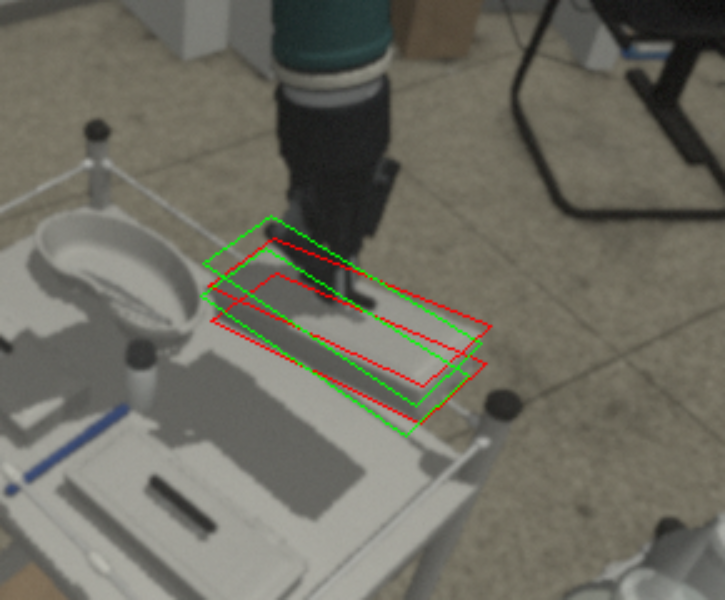

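The overlay shows the case tilts with the tool, so F (far-right) is quiet. I'll level it and set it back.

jog_arm([
  [[0,0,0],[0.1,0.03,0],0],
  [[0,0,-30],[0.2,0.058,0],0],
  [[0,0,-68],[0.2,0.058,0],0],
  [[0,0,-100],[0.2,0.058,0],0],
  [[0,0,-120],[0.2,0.058,0],0],
  [[0,0,-130],[0.2,0.058,0],0],
  [[0,0,-136],[0.2,0.058,0],0],
  [[0,0,-139],[0.2,0.058,0],0],
  [[0,0,-140],[0.2,0.058,0],0],
  [[0,0,-140],[0.2,0.058,0],0],
  [[0,0,-140],[0.2,0.058,0],15],
  [[0,0,-140],[0.2,0.058,0],40],
  [[0,0,-140],[0.2,0.058,0],40],
  [[0,0,-140],[0.2,0.058,0],40],
  [[0,0,-140],[0.2,0.058,0],40],
  [[0,0,-120],[0.2,0.058,0],40],
  [[0,0,-90],[0.2,0.058,0],40],
  [[0,0,-60],[0.2,0.058,0],40],
  [[0,0,-40],[0.2,0.058,0],40],
  [[0,0,-40],[0.2,0.058,0],40],
])

```text
clock: 7.87
tcp_pos: [662.4, -0.9, 147.1]
eef_rot: [0.704, -0.099, 0.697, 0.098]
wrist_force: [0.7, 0.4, 1.1]
finger_gap: 40.2
```

```bash
python3 - <<'E'
from h import *
snap('wrist','w3.png');s=manip.state();print(s['clock'],s['tcp_pos'],s['eef_rot'],s['wrist_force'],s['finger_gap'])
E
```

```text
7.9167 [660.98582515  -0.92908443 144.50135564] [ 0.70230459 -0.09887853  0.69807156  0.09842453] [-0.24690128 -0.12362086 -0.32173657] 39.64162763060467
```

View pics/w3.png

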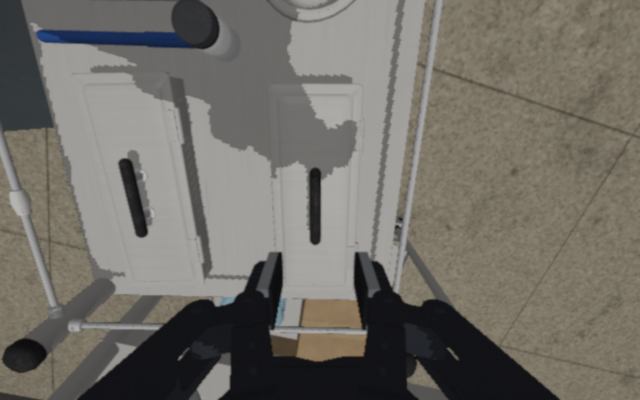

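F stands flat again (handle (315,170)-(315,242)). Next is N, the near-right case.

jog_arm([
  [[-35,-8,0],[0,0,0],40],
  [[-75,-18,0],[0,0,0.01],40],
  [[-115,-27,0],[0,0,0.015],40],
  [[-140,-33,0],[0,0,0.015],40],
  [[-154,-37,-10],[0,0,0.015],40],
  [[-154,-37,-40],[0,0,0.015],40],
  [[-154,-37,-70],[0,0,0.015],40],
  [[-154,-37,-90],[0,0,0.015],40],
  [[-154,-37,-100],[0,0,0.015],40],
  [[-154,-37,-100],[0,0,0.015],40],
  [[-154,-37,-100],[0,0,0.015],40],
])

```text
clock: 8.83
tcp_pos: [504.7, -38.0, 40.9]
eef_rot: [0.699, -0.104, 0.7, 0.104]
wrist_force: [0.4, 0.0, 0.5]
finger_gap: 39.9
```

```bash
python3 - <<'E'
from h import *
snap('wrist','w4.png');s=manip.state();print(s['clock'],s['tcp_pos'],s['eef_rot'],s['wrist_force'],s['finger_gap'])
E
```

```text
8.8833 [505.49720498 -37.97765011  41.7214712 ] [ 0.69965353 -0.10394068  0.69920692  0.1038795 ] [ 0.82795039 -0.19923232  0.28973166] 39.524248467927556
```

View pics/w4.png

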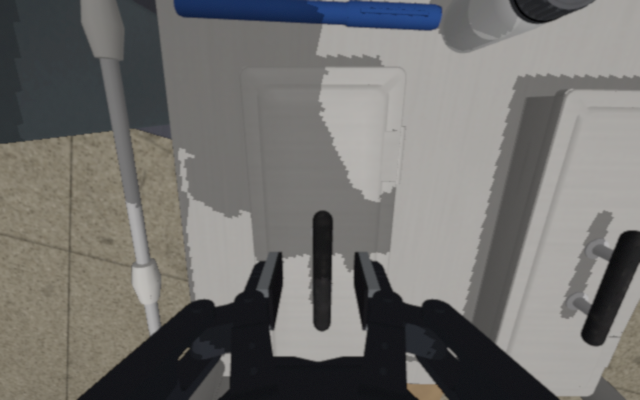

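The handle is centred between the pads ((322,213)-(322,330)). Close and lift.

jog_arm([
  [[0,0,0],[0,0,0],0],
  [[0,0,0],[0,0,0],0],
  [[0,0,0],[0,0,0],0],
  [[0,0,0],[0,0,0],0],
  [[0,0,0],[0,0,0],0],
  [[0,0,0],[0,0,0],0],
  [[0,0,0],[0,0,0],0],
  [[0,0,8],[0,0,0],0],
  [[0,0,24],[0,0,0],0],
  [[0,0,48],[0,0,0],0],
  [[0,0,76],[0,0,0],0],
  [[0,0,104],[0,0,0],0],
  [[0,0,126],[0,0,0],0],
  [[0,0,138],[0,0,0],0],
  [[0,0,140],[0,0,0],0],
  [[0,0,140],[0,0,0],0],
], squeeze=100)

```text
clock: 10.22
tcp_pos: [504.2, -38.2, 181.3]
eef_rot: [0.699, -0.104, 0.7, 0.104]
wrist_force: [0.2, -0.4, -6.0]
finger_gap: 6.5
```

jog_arm([
  [[-8,29,0],[0,0,0],0],
  [[0,0,0],[0,0,0],0],
  [[8,-29,0],[0,0,0],0],
  [[0,0,0],[0,0,0],0],
  [[-8,29,0],[0,0,0],0],
  [[8,-29,0],[0,0,0],0],
  [[0,0,0],[0,0,0],0],
  [[0,0,0],[-0.07,-0.02,0],0],
  [[0,0,0],[-0.135,-0.039,0],0],
  [[0,0,0],[-0.135,-0.039,0],0],
  [[0,0,0],[-0.135,-0.039,0],0],
  [[0,0,0],[-0.135,-0.039,0],0],
  [[0,0,0],[-0.135,-0.039,0],0],
  [[0,0,0],[-0.135,-0.039,0],0],
  [[0,0,0],[-0.135,-0.039,0],0],
  [[0,0,0],[-0.07,-0.02,0],0],
  [[0,0,0],[0,0,0],0],
  [[0,0,0],[0,0,0],0],
  [[0,0,0],[0,0,0],0],
  [[0,0,0],[0,0,0],0],
])

```text
clock: 11.88
tcp_pos: [504.8, -38.2, 181.2]
eef_rot: [0.699, -0.104, 0.7, 0.103]
wrist_force: [-0.4, 0.2, -6.3]
finger_gap: 6.6
```

```bash
python3 m.py 106.7
```

```text
11.9333 [504.7 -37.6 181.2] [ 0.699 -0.105  0.699  0.104] [-0.53  0.94 -5.89] [-0.183  0.031  0.031] My 0.166
11.9833 [504.7 -37.3 181.2] [ 0.699 -0.105  0.699  0.104] [ 0.66  0.24 -5.85] [-0.147 -0.096  0.055] My 0.169
12.0333 [504.8 -37.2 181.3] [ 0.699 -0.105  0.699  0.104] [ 0.    0.09 -5.74] [-0.095 -0.087  0.018] My 0.116
12.0833 [504.8 -37.2 181.3] [ 0.699 -0.105  0.699  0.104] [-0.72  0.14 -5.42] [-0.187 -0.091 -0.034] My 0.206
```

jog_arm([
  [[0,0,0],[0.07,0.02,0],0],
  [[0,0,0],[0.135,0.039,0],0],
  [[0,0,0],[0.135,0.039,0],0],
  [[0,0,0],[0.135,0.039,0],0],
  [[0,0,0],[0.135,0.039,0],0],
  [[0,0,0],[0.135,0.039,0],0],
  [[0,0,0],[0.135,0.039,0],0],
  [[0,0,0],[0.135,0.039,0],0],
  [[0,0,0],[0.135,0.039,0],0],
  [[0,0,0],[0.07,0.02,0],0],
  [[0,0,0],[0,0,0],0],
  [[0,0,0],[0,0,0],0],
  [[0,0,0],[0,0,0],0],
  [[0,0,0],[0,0,0],0],
])

```text
clock: 13.25
tcp_pos: [505.1, -38.2, 181.4]
eef_rot: [0.699, -0.103, 0.7, 0.104]
wrist_force: [-1.4, 0.1, -6.3]
finger_gap: 6.5
```

```bash
python3 m.py 106.7
```

```text
13.3 [505.1 -38.6 181.3] [ 0.699 -0.103  0.7    0.104] [-0.67  0.24 -5.89] [ 0.059  0.016 -0.023] My -0.061
13.35 [505.1 -38.9 181.2] [ 0.699 -0.103  0.7    0.104] [ 0.04 -0.62 -5.62] [0.078 0.016 0.07 ] My -0.079
13.4 [505.1 -39.  181.2] [ 0.699 -0.103  0.7    0.103] [ 0.03  0.39 -5.04] [ 0.091  0.037 -0.014] My -0.098
13.45 [505.  -38.9 181.2] [ 0.699 -0.103  0.7    0.103] [-0.75 -0.31 -5.4 ] [0.095 0.046 0.075] My -0.104
```

N's moments differ by +0.25 Nm, against −0.08 for F, with the sign a rolling ball gives. I'll repeat with larger, longer tips to confirm.

jog_arm([
  [[0,0,0],[-0.1,-0.03,0],0],
  [[0,0,0],[-0.19,-0.057,0],0],
  [[0,0,0],[-0.19,-0.057,0],0],
  [[0,0,0],[-0.19,-0.057,0],0],
  [[0,0,0],[-0.19,-0.057,0],0],
  [[0,0,0],[-0.19,-0.057,0],0],
  [[0,0,0],[-0.19,-0.057,0],0],
  [[0,0,0],[-0.19,-0.057,0],0],
  [[0,0,0],[-0.19,-0.057,0],0],
  [[0,0,0],[-0.19,-0.057,0],0],
  [[0,0,0],[-0.19,-0.057,0],0],
  [[0,0,0],[-0.19,-0.057,0],0],
  [[0,0,0],[-0.19,-0.057,0],0],
  [[0,0,0],[-0.12,-0.036,0],0],
  [[0,0,0],[-0.05,-0.015,0],0],
  [[0,0,0],[-0.02,-0.006,0],0],
  [[0,0,0],[0,0,0],0],
  [[0,0,0],[0,0,0],0],
])

```text
clock: 14.95
tcp_pos: [505.3, -39.6, 181.3]
eef_rot: [0.7, -0.103, 0.699, 0.103]
wrist_force: [0.7, 0.0, -6.8]
finger_gap: 6.2
```

```bash
python3 m.py 106.7
```

```text
15.0 [505.1 -38.9 181.2] [ 0.7   -0.104  0.699  0.103] [ 0.14 -0.42 -5.68] [-0.2   -0.07  -0.031] My 0.211
15.05 [505.  -38.3 181.2] [ 0.699 -0.104  0.699  0.104] [ 0.46  0.94 -5.41] [-0.148 -0.053  0.027] My 0.157
15.1 [504.9 -37.8 181.2] [ 0.699 -0.104  0.699  0.104] [ 0.7   0.49 -5.66] [-0.155 -0.024 -0.03 ] My 0.156
15.15 [504.9 -37.6 181.2] [ 0.699 -0.104  0.699  0.104] [-0.35  0.06 -5.56] [-0.12  -0.077 -0.033] My 0.137
```

jog_arm([
  [[0,0,0],[0.1,0.03,0],0],
  [[0,0,0],[0.19,0.057,0],0],
  [[0,0,0],[0.19,0.057,0],0],
  [[0,0,0],[0.19,0.057,0],0],
  [[0,0,0],[0.19,0.057,0],0],
  [[0,0,0],[0.19,0.057,0],0],
  [[0,0,0],[0.19,0.057,0],0],
  [[0,0,0],[0.19,0.057,0],0],
  [[0,0,0],[0.19,0.057,0],0],
  [[0,0,0],[0.19,0.057,0],0],
  [[0,0,0],[0.19,0.057,0],0],
  [[0,0,0],[0.19,0.057,0],0],
  [[0,0,0],[0.19,0.057,0],0],
  [[0,0,0],[0.12,0.036,0],0],
  [[0,0,0],[0.05,0.015,0],0],
  [[0,0,0],[0.02,0.006,0],0],
  [[0,0,0],[0,0,0],0],
  [[0,0,0],[0,0,0],0],
])

```text
clock: 16.65
tcp_pos: [504.6, -36.4, 181.4]
eef_rot: [0.699, -0.105, 0.699, 0.105]
wrist_force: [-0.0, 0.4, -5.6]
finger_gap: 6.5
```

```bash
python3 m.py 106.7
```

```text
16.7 [504.7 -37.1 181.3] [ 0.699 -0.104  0.699  0.105] [ 0.55  1.15 -5.41] [ 0.22   0.128 -0.028] My -0.247
16.75 [504.9 -37.7 181.3] [ 0.699 -0.104  0.699  0.104] [-0.21 -0.39 -6.08] [ 0.182  0.064 -0.039] My -0.192
16.8 [505.  -38.2 181.3] [ 0.699 -0.103  0.7    0.104] [ 0.01 -0.62 -4.88] [ 0.149  0.068 -0.034] My -0.163
16.85 [505.  -38.5 181.2] [ 0.699 -0.103  0.7    0.104] [ 0.42 -0.81 -6.37] [ 0.167  0.019 -0.015] My -0.166
```

The repeat gives +0.165 against −0.19 Nm, close to the ±0.2 expected for the ball at either end. N rattles. Now the dish centre.

```bash
python3 - <<'E'
from h import *
out=[]
for n,(x0,x1,y0,y1) in dict(scene=(240,360,120,220),side=(200,320,190,290)).items():
    im=cv2.imread(f'pics/{n}0.png');ci=camera_info(n);S=3.3
    im=cv2.resize(im[y0:y1,x0:x1],None,fx=S,fy=S)
    for c,a,col in(((580,233),105,(0,0,255)),((590,240),105,(0,255,0))):
        t=np.linspace(0,2*np.pi,60);th=np.radians(a-90);R=np.array([[np.cos(th),-np.sin(th)],[np.sin(th),np.cos(th)]])
        B=(R@np.array([[58,58,-58,-58],[112,-112,-112,112]])).T+c
        p=(proj(ci,np.c_[B,np.full(4,43)])-[x0,y0])*S
        cv2.polylines(im,[p.round().astype(np.int32)],True,col,1)
    out.append(im)
h=min(o.shape[0] for o in out);cv2.imwrite('pics/dish.png',np.hstack([o[:h] for o in out]))
print(out[0].shape)
E
```

```text
(330, 396, 3)
```

View pics/dish.png

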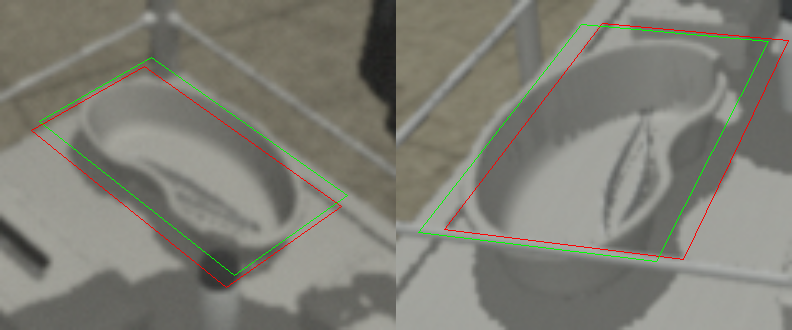

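jog_arm([
  [[0,0,12],[0,0,0],0],
  [[2,7,25],[0,0,0],0],
  [[6,21,25],[0,0,0],0],
  [[13,43,25],[0,0,0],0],
  [[21,70,25],[0,0,0],0],
  [[29,98,25],[0,0,0],0],
  [[37,126,25],[0,0,0],0],
  [[46,154,25],[0,0,0],0],
  [[54,182,25],[0,0,0],0],
  [[62,209,25],[0,0,0],0],
  [[70,234,25],[0,0,0],0],
  [[76,255,25],[0,0,0],0],
  [[80,268,25],[0,0,0],0],
  [[82,275,25],[0,0,0],0],
  [[83,278,25],[0,0,0],0],
  [[83,278,25],[0,0,0],0],
  [[83,278,25],[0,0,0],0],
  [[83,278,25],[0,0,0],0],
])

```text
clock: 18.35
tcp_pos: [588.1, 238.0, 206.3]
eef_rot: [0.699, -0.103, 0.7, 0.103]
wrist_force: [0.5, -0.1, -5.5]
finger_gap: 6.1
```

```bash
python3 - <<'E'
from ov import *
a=snap('scene','s5.png');b=snap('side','d5.png');s=manip.state();t=s['tcp_pos'];print(s['clock'],t,s['eef_rot'],s['wrist_force'],s['ft_torque'],s['dq'].round(3),s['finger_gap'])
out=[]
for n,f,x0,y0 in(('scene','s5',180,80),('side','d5',170,50)):
    im=cv2.imread(f'pics/{f}.png')
    p=proj(camera_info(n),case_pts(t+[0,0,11],np.radians(106.7),0))
    for k in(0,4): cv2.polylines(im,[p[k:k+4].round().astype(np.int32)],True,(0,255,0),1)
    out.append(cv2.resize(im[y0:y0+260,x0:x0+266],None,fx=1.5,fy=1.5))
cv2.imwrite('pics/f5.png',np.hstack(out))
E
```

```text
18.45 [588.12598387 238.55950706 206.43643361] [ 0.69952215 -0.10353898  0.6995154   0.10308561] [-0.86865816  0.55860495 -5.6910206 ] [ 0.18802358  0.02104847 -0.00671741] [-0.003  0.001 -0.005 -0.003 -0.002 -0.001 -0.001] 6.060018703777827
```

View pics/f5.png

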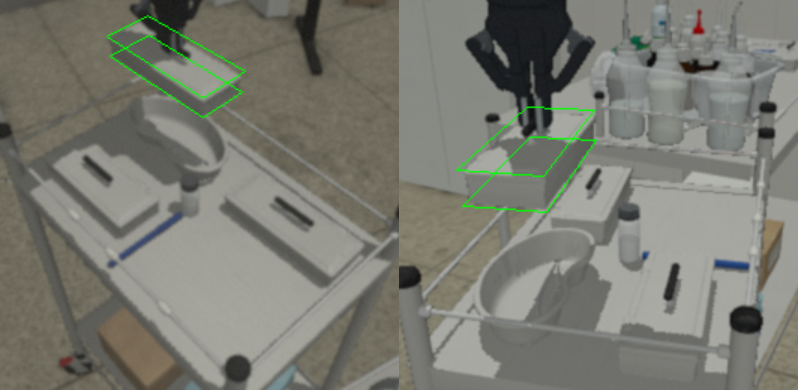

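View pics/s5.png

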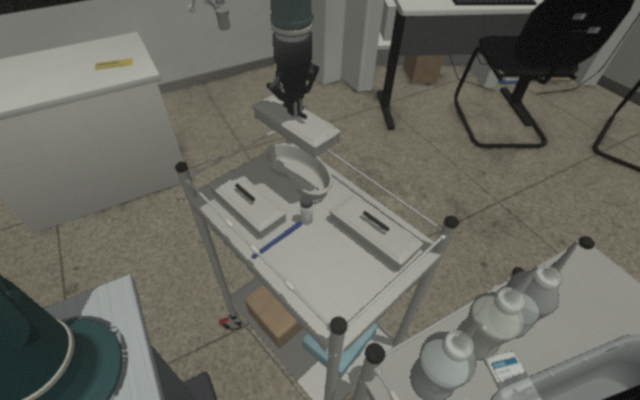

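```bash
python3 - <<'E'
from ov import *
t=np.array([588.1,238.5,206.4]);out=[]
for n,f,x0,y0,w,h,S in(('scene','s5',245,80,105,80,3.8),('side','d5',200,110,105,90,3.8)):
    im=cv2.resize(cv2.imread(f'pics/{f}.png')[y0:y0+80,x0:x0+w],None,fx=S,fy=S,interpolation=cv2.INTER_CUBIC)
    for tl,col in((0,(0,255,0)),(0.1,(0,0,255))):
        p=(proj(camera_info(n),case_pts(t+[0,0,11],np.radians(106.7),tl))-[x0,y0])*S
        for k in(0,4): cv2.polylines(im,[p[k:k+4].round().astype(np.int32)],True,col,1)
    out.append(im)
cv2.imwrite('pics/f6.png',np.hstack(out))
E
```

```text
(no output)
```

View pics/f6.png

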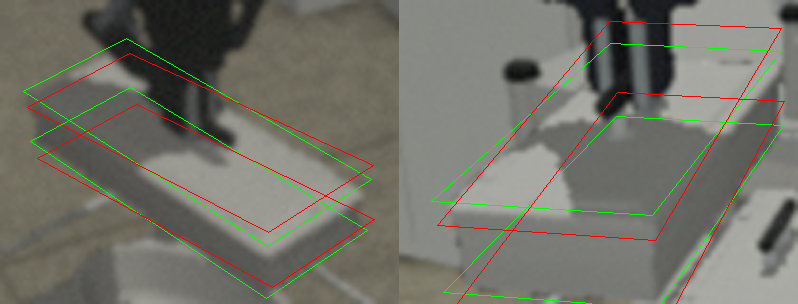

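The overlays show the case level to within about 0.05 rad, centred over the dish and still. F and L stand flat, and the vial and pen look unmoved. I'm handing in.

```bash
python3 -c "
from plant import manip
print(manip.job_done())"
```

```text
the job is handed in; nothing more can be done
None
```

I found the rattling case, the one nearest the robot on its right. I handed the job in at about 18.5 s, with the arm holding that case over the dish.

- **Far-right case:** I lifted, shook and tipped it. The moment difference between the two tips was about −0.08 N m, near the noise and opposite in sign to a rolling ball. A picture with model overlay confirmed that the case really tipped with the tool. I set it back flat where it had stood.
- **Near-right case:** I lifted, shook and tipped it the same way. The first pass gave +0.16 and −0.09 N m. A repeat with longer tips gave +0.165 and −0.19 N m, close to the ±0.2 expected for the 0.25 kg ball at either end.
- **Near-left case:** I did not lift it, because the rattling case had already been found. That it is quiet follows only from there being one rattling case.

Last checks:
- **Position:** the TCP was at (588, 238.5, 206) mm and the dish centre I estimated from the images is about (588, 240). My fit of the dish outline was only good to about 10 mm.
- **Height and tilt:** the underside is about 160 mm up, roughly 115 mm above the dish rim. The tilt is within about 0.05 rad by overlay, and the case sat about 5 mm lower than the model predicted.
- **Stillness:** joint speeds were close to zero and the case's weight still showed on the wrist (−5.7 N).
- **Other objects:** in the final pictures the two quiet cases stand flat, and the vial and pen look unmoved. I checked those only by eye.

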